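# Return two test plates to the thickness rack

### The job

Put the two loose metal test plates back into the blue thickness rack, each upright in the slot that matches its thickness: the thick plate in the widest slot and the thin plate in the narrowest. Set each about central along its slot, let it drop fully home onto the steps where the slot narrows, and leave the middle slot empty.

Things in the scene. Friction and masses are not known exactly. Their poses are not given: they have to be found in the camera images.
- thick_center (a point): Thick bare aluminium plate, 60 mm wide, 28 mm thick, 85 mm tall, about 0.38 kg, a dark ring on each face; stands loose and upright on the worktop. Origin: its centre, 42.5 mm above its underside; x along the width, y through the thickness, z up. Grip it from above across its thickness, within the top 25 mm: the upper 43 mm stay above the rack when seated.
- thin_center (a point): Thin bare aluminium plate, 60 mm wide, 12 mm thick, 85 mm tall, about 0.17 kg, a dark ring on each face; stands loose and upright on the worktop. Origin: its centre, 42.5 mm above its underside; x along the width, y through the thickness, z up. Grip it from above across its thickness, within the top 25 mm: the upper 43 mm stay above the rack when seated.
- slot_wide (a point): Widest of 3 slots of the fixed blue rack (70 mm high, 141 mm along the row), 31 mm between its walls, narrowing to 22 mm at two steps 28 mm above the worktop. Origin: mid-slot at step height, where the plate's underside rests, so a seated plate's centre is 42.5 mm above. x along the slot (50 mm, ends open; plate's width lies along it), y along the row to the wide end, z up.
- slot_narrow (a point): Narrowest slot, at the row's other end, 90 mm from the wide one; 15 mm between its walls, narrowing to 6 mm at its steps, also 28 mm above the worktop. Origin and axes as for the wide slot; a seated plate's centre is 42.5 mm above. Each slot's mouth flares 8 mm to either side over the top 14 mm and guides the plate in. The middle slot stays empty.
There are look-alikes about, which are no part of the job. Of the things shaped like the part that bears thick_center, the aluminium one is meant.

How it is judged:
At the end, for the whole second after the job is handed in: The thick plate stands in the widest slot and the thin plate in the narrowest, each within 20 mm of central along the slot, 8 mm across it and 6 mm of fully home in height, within 0.15 rad of upright and 0.175 rad of the slot's direction, and at rest (x of thick_center in the frame of slot_wide between -0.02 and 0.02 m and y of thick_center in the frame of slot_wide between -0.008 and 0.008 m and z of thick_center in the frame of slot_wide between 0.0365 and 0.0485 m and angle between each of thick_center, thin_center's own z axis and vertical below 0.15 rad and angle between the x axis of thick_center and the x axis of slot_wide, either way round below 0.175 rad and x of thin_center in the frame of slot_narrow between -0.02 and 0.02 m and y of thin_center in the frame of slot_narrow between -0.008 and 0.008 m and z of thin_center in the frame of slot_narrow between 0.0365 and 0.0485 m and angle between the x axis of thin_center and the x axis of slot_narrow, either way round below 0.175 rad and linear speed of each of thick_plate, thin_plate below 0.02 m/s); the robot touches nothing.
It also fails if it takes over 64 s, if anything falls off the work surface, if the arm or the gripper's body presses on something with over 40 N, if the wrist force passes 120 N, or if a joint passes its speed limit or range.

### The arm

A 6-joint arm with a two-finger parallel gripper is mounted at the origin on a cart in front of the work surface, level with it; the furniture and walls round the work are solid. World frame = base frame: x ahead of the robot, y to its left, z up, the work surface at z = 0. Lengths are in m, angles in rad, forces in N, time in s.
With the tool pointing down it reaches from about 0.375 to 0.975 m from the base axis. Payload 3.8 kg.
Tool frame: the origin (TCP) lies midway between the tips of the shut fingers; the grasp point (between the pads) lies bot.grasp_offset behind it (bot.grasp_offset is the distance from the TCP to the grasp point, in m); z points along the fingers, y is the direction in which the jaws open and shut (so a half turn about z gives the same grasp; the last joint's range is limited). The gripper opens to 85 mm and grips with 20 to 120 N. Pads are 22 mm wide; open, the fingers measure 114 mm over their backs; the gripper's body (76 mm by 85 mm) begins 54 mm behind the grasp point. The pads swing forward as they close: fully open they stand 13 mm farther back than shut.
Start: joints at [-1.297, 0.264, 1.604, -0, 1.274, -0.037], TCP at [0.206, -0.643, 0.231] pointing down, gripper open.
Joint ranges: [-2.63, 2.63], [-0.94, 2.18], [0.31, 2.57], [-1.31, 4.45], [0, 2.66], [-2.55, 2.55]. Speed limits (rad/s): [2.57, 2.57, 3.14, 3.14, 3.14, 3.14].

### API

Orientations are given as a rotation vector (axis times angle).
In Python, from workcell import read_state, viewer, job, bot gives the robot as it stands.
- The arm moves only by the shell command python3 -m crank 'ROWS' [FORCE]. ROWS is text: rows parted by semicolons, each of 7 numbers parted by spaces: the shift along the tool's x, y, z in mm, then the turn, a rotation vector about the tool's x, y, z in rad, then the closure in counts, from 0 (fully open) to 255 (shut). A call has 1 to 20 rows; each row is the pose to reach, as a shift and turn from the pose commanded when the call began, along the tool's axes at that moment; what a row does not reach only later rows make up. A row lasts 1/8 s, in which the tool goes at most 62.5 mm and 10.7 degrees, less where a joint would pass 70% of its speed; a pose out of reach is approached as far as the arm can. A call with a gripper value outside its range is refused whole. The fingers move at their own pace and stop on an object; FORCE is the grip in N (left out, the last holds). Time passes only in rows, so rows that repeat a pose let the fingers close. It gives the time, the measured TCP pose, the force and the opening at its end, in the units of the state.
- read_state(): the state, without advancing time (a new reading comes with each control period).
- viewer.read_camera(name): name is "scene" or "side" or "wrist"; returns a dict with "pixels" (480x640x3 uint8, red, green, blue), "vertical_fov" (degrees; the focal length in pixels is half the picture's height over the tangent of half this angle, whatever the lens; pixels are square), "cx", "cy" (the principal point, pixels), "k1" (the pictures are not rectified: a ray, as slopes to the right and down, at radius r is drawn at 1 + k1 r^2 times it, then the intrinsics apply), "view" (4x4, takes a point from world to camera coordinates); the wrist camera has in their place "tool_from_camera" (4x4, takes a point from camera to tool coordinates, whose origin is the TCP and whose axes are the flange's). Camera axes: x right, y up, looking along -z (the intrinsics and any distortion apply to the point x, -y, -z); pixel columns grow to the right and rows downward; lengths in m; the calibration is good to about 2 mm. A picture is of the moment at which its call begins: read the wrist's pose just before it. There is no depth.
- job.finish_job(): hands the job in, once; it reports no verdict.
The state is a dict: "time": time; "q": joint angles; "joint_vel": joint speeds; "joint_torque": joint torques, N m; "tool_pos": TCP position; "tcp_rot": TCP orientation; "wrist_force": force on the tool from outside, world axes, zero at the start; "torque": the same for the moment, N m; "width": opening from 0.0 (shut) to 1.0 (fully open).
Only numpy, scipy, OpenCV 4.12 (cv2) and the standard library are available. Lean on these libraries where they do the work, as an engineer would, in place of code of your own. Each camera call takes 0.05 s, during which the arm holds its last target.

## Working session

There is one attempt and no reset: what is moved stays moved. The work goes in short steps, Python scripts to look and compute and a shell command to move; the robot and the scene stay as the last step left them, time stands still between calls to the robot, and variables do not carry over. Pictures are saved under pics/ and viewed, and the job is handed in when it is done.

```bash
ls; mkdir -p pics; cat > h.py <<'E'
import numpy as np, cv2
from workcell import read_state, viewer, job, bot
from scipy.spatial.transform import Rotation as R
def K(c):
    f=240/np.tan(np.radians(c["vertical_fov"])/2)
    return np.array([[f,0,c["cx"]],[0,f,c["cy"]],[0,0,1]]),np.array([c["k1"],0,0,0,0.])
def w2c(c,st=None):
    if "view" in c: return np.array(c["view"])
    T=np.eye(4);T[:3,:3]=R.from_rotvec(st["tcp_rot"]).as_matrix();T[:3,3]=st["tool_pos"]
    return np.linalg.inv(T@np.array(c["tool_from_camera"]))
F=np.diag([1,-1,-1.])
def ray(c,px,st=None):
    k,d=K(c);V=w2c(c,st)
    u=cv2.undistortPointsIter(np.array([[px]],float),k,d,None,None,(3,100,1e-12))[0,0]
    r=V[:3,:3].T@(F@np.array([u[0],u[1],1])); o=-V[:3,:3].T@V[:3,3]
    return o,r/np.linalg.norm(r)
def onz(c,px,z,st=None):
    o,r=ray(c,px,st); return o+r*(z-o[2])/r[2]
def proj(c,P,st=None):
    k,d=K(c);V=w2c(c,st);p=(V[:3,:3]@np.array(P,float).T).T+V[:3,3]
    p=p@F; return cv2.projectPoints(p,np.zeros(3),np.zeros(3),k,d)[0][:,0]
def tri(*rs):
    A=0;b=0
    for o,r in rs:
        M=np.eye(3)-np.outer(r,r);A=A+M;b=b+M@o
    return np.linalg.solve(A,b)
E
python3 - <<'E'
from h import *
import pickle
st=read_state();D={'st':st}
for n in("scene","side","wrist"):
    c=viewer.read_camera(n);D[n]=c;cv2.imwrite(f"pics/{n}0.png",c["pixels"][:,:,::-1])
    print(n,{k:(np.round(v,3).tolist()) for k,v in c.items() if k!="pixels"})
pickle.dump(D,open("d0.pkl","wb"));print(st,bot.grasp_offset)
E
```

```text
pics
scene {'vertical_fov': 52.59, 'cx': 315.199, 'cy': 244.706, 'k1': -0.035, 'view': [[0.702, -0.712, 0.023, -0.442], [0.343, 0.366, 0.865, -0.178], [-0.625, -0.599, 0.501, -0.609], [0.0, 0.0, 0.0, 1.0]]}
side {'vertical_fov': 50.506, 'cx': 323.681, 'cy': 238.57, 'k1': 0.03, 'view': [[-0.971, -0.24, -0.013, 0.48], [0.117, -0.52, 0.846, -0.171], [-0.21, 0.82, 0.533, -0.685], [0.0, 0.0, 0.0, 1.0]]}
wrist {'vertical_fov': 65.465, 'cx': 318.72, 'cy': 239.389, 'k1': 0.005, 'tool_from_camera': [[-0.001, 0.946, 0.323, 0.083], [1.0, 0.0, 0.001, 0.0], [0.0, 0.323, -0.946, -0.144], [0.0, 0.0, 0.0, 1.0]]}
{'time': 0.0, 'q': array([-1.29689682e+00,  2.64750818e-01,  1.60537825e+00,  2.26130668e-05,
        1.27366243e+00, -3.69048290e-02]), 'joint_vel': array([-0.00081533, -0.00033499, -0.00098555,  0.00139397,  0.00334587,
        0.00165669]), 'joint_torque': array([ 1.16472809e-03, -5.15101719e+01, -3.67315543e+01, -1.06414195e-04,
        1.28106301e-02, -7.35313591e-06]), 'tool_pos': array([ 0.20623905, -0.64196522,  0.22996128]), 'tcp_rot': array([-3.10157642e+00, -4.85899007e-01,  3.74349538e-04]), 'wrist_force': array([-1.18604348,  0.15464069,  0.5295164 ]), 'torque': array([ 0.01441092, -0.04020176, -0.00530606]), 'width': 1.0019647987626192} 0.0187
```

View pics/scene0.png

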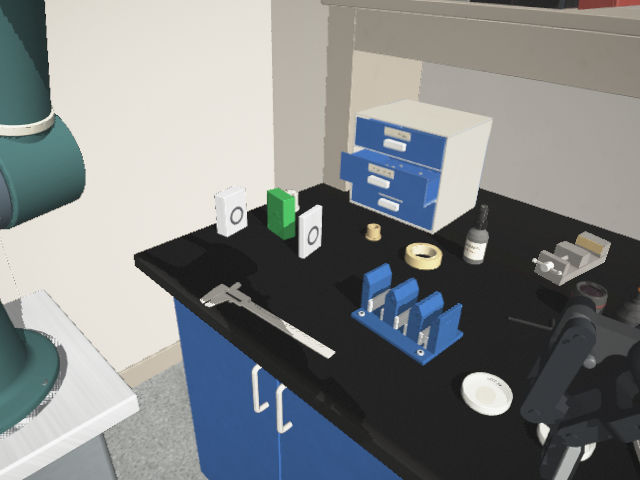

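View pics/side0.png

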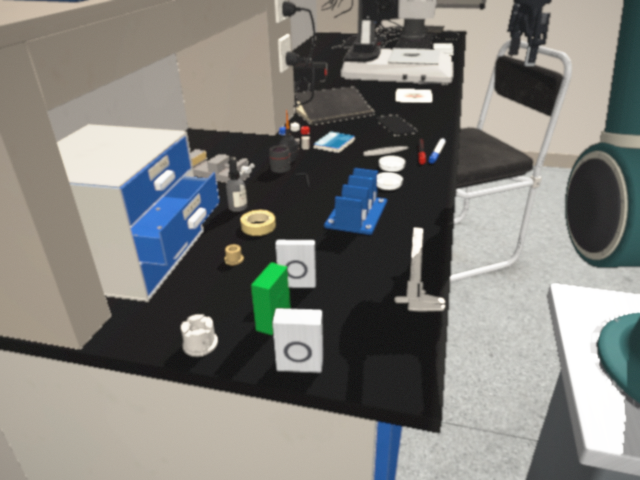

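View pics/wrist0.png

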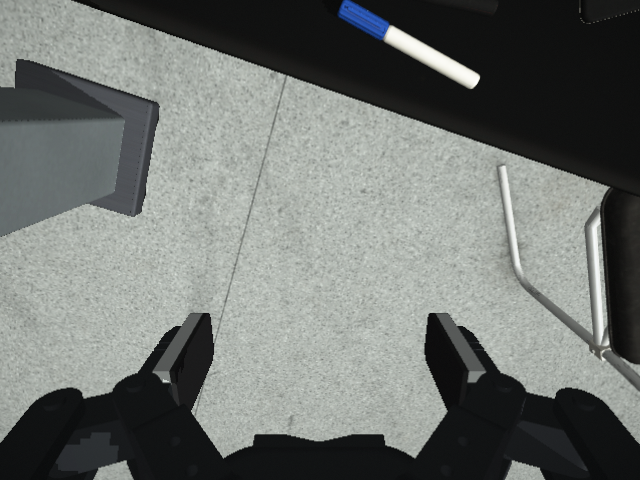

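The scene view shows two bare plates, at about (232,212) and (311,231), with a green look-alike at (281,213) between them. The blue rack is at about (408,315). I'll enlarge these areas next.

```bash
python3 - <<'E'
import cv2
a=cv2.imread("pics/scene0.png");b=cv2.imread("pics/side0.png")
cv2.imwrite("pics/c1.png",cv2.resize(a[170:270,200:340],None,fx=5.5,fy=5.5,interpolation=2))
cv2.imwrite("pics/c2.png",cv2.resize(a[255:370,340:475],None,fx=5,fy=5,interpolation=2))
cv2.imwrite("pics/c3.png",cv2.resize(b[230:380,230:340],None,fx=4,fy=4,interpolation=2))
cv2.imwrite("pics/c4.png",cv2.resize(b[160:240,315:395],None,fx=7,fy=7,interpolation=2))
E
```

```text
(no output)
```

View pics/c1.png

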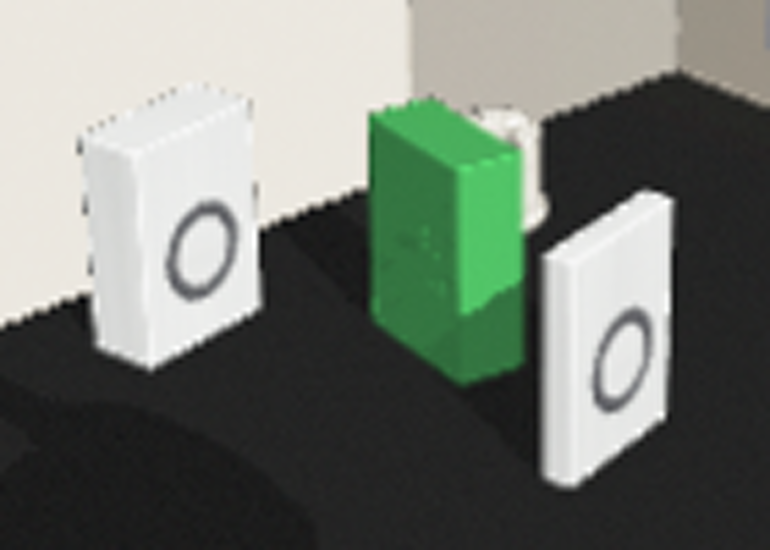

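View pics/c2.png

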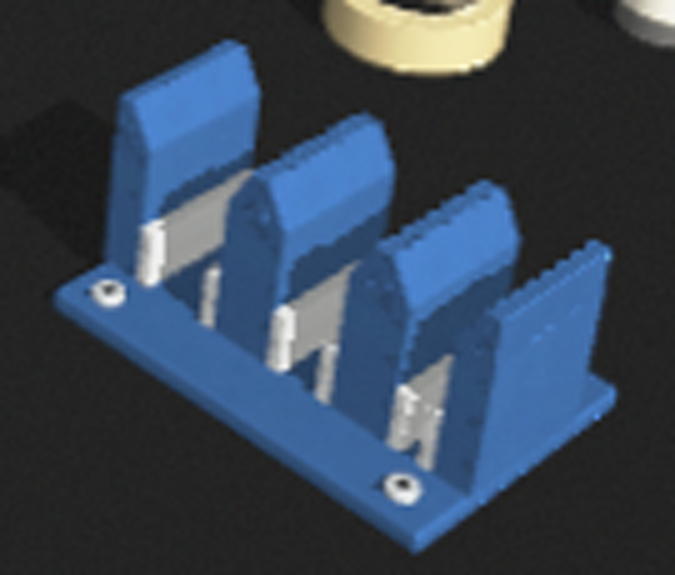

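View pics/c3.png

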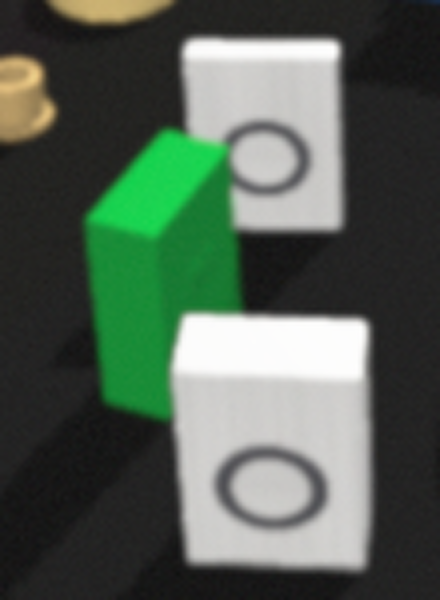

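View pics/c4.png

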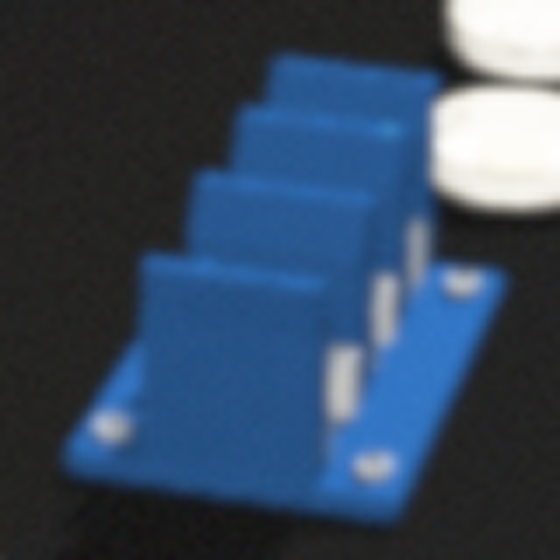

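```bash
cat > fit0.py <<'E'
from h import *
import pickle
from scipy.optimize import least_squares
D=pickle.load(open("d0.pkl","rb"))
def fit(name,obs,x0):
    # obs: (cam, scale, offx, offy, px, py, X,Y,Z local)
    def res(p):
        c,s=np.cos(p[2]),np.sin(p[2]);out=[]
        for cam in ("scene","side"):
            o=[a for a in obs if a[0]==cam]
            if not o: continue
            L=np.array([a[6:] for a in o])/1000
            W=np.c_[p[0]+c*L[:,0]-s*L[:,1],p[1]+s*L[:,0]+c*L[:,1],L[:,2]]
            m=np.array([[a[2]+(a[4]+.5)/a[1]-.5,a[3]+(a[5]+.5)/a[1]-.5] for a in o])
            out.append((proj(D[cam],W)-m).ravel())
        return np.concatenate(out)
    r=least_squares(res,x0,loss='soft_l1')
    print(name,np.round(r.x,4),"\n",np.round(res(r.x).reshape(-1,2),1).tolist())
S=lambda px,py,*l:("scene",5.5,200,170,px,py,*l)
B=lambda px,py,*l:("side",4,230,230,px,py,*l)
x0=[.45,.35,0]
fit("thick",[S(136,153,-30,-14,85),S(250,102,30,-14,85),S(83,140,-30,14,85),S(190,88,30,14,85),S(152,368,-30,-14,0),S(260,308,30,-14,0),S(98,345,-30,14,0),
B(183,313,30,-14,85),B(368,320,-30,-14,85),B(370,380,-30,14,85),B(175,375,30,14,85),B(187,566,30,14,0),B(367,570,-30,14,0)],x0)
fit("thin",[S(545,258,-30,6,85),S(568,266,-30,-6,85),S(672,198,30,-6,85),S(650,190,30,6,85),S(545,475,-30,6,0),S(575,487,-30,-6,0),S(668,418,30,-6,0),
B(183,40,30,-6,85),B(340,40,-30,-6,85),B(340,58,-30,6,85),B(185,57,30,6,85),B(342,230,-30,6,0)],x0)
S=lambda px,py,*l:("scene",5,340,255,px,py,*l)
B=lambda px,py,*l:("side",7,315,160,px,py,*l)
fit("wideslot",[S(122,98,-25,29.5,70),S(230,40,25,29.5,70),S(150,150,-25,15.5,56),S(258,97,25,15.5,56),S(497,318,-25,-111.5,70),S(608,248,25,-111.5,70),
B(142,256,25,23.5,70),B(325,278,-25,23.5,70),B(272,55,25,-111.5,70),B(440,72,-25,-111.5,70)],[.5,0,0])
E
python3 fit0.py
```

```text
thick [0.5006 0.1113 0.2037] 
 [[-0.3, -0.9], [-0.5, -1.8], [-1.7, -2.1], [-0.3, -2.5], [-0.2, -0.7], [-0.3, -1.3], [-0.9, -0.4], [0.3, 0.2], [-0.1, -0.9], [-1.6, -1.5], [-0.3, -0.9], [0.8, -0.8], [0.2, -1.0]]
thin [ 0.5544 -0.0596  0.2004] 
 [[-0.5, -1.8], [1.0, -1.5], [0.4, -1.0], [-1.1, -1.2], [-0.7, -0.2], [-0.8, -0.4], [-0.2, -1.1], [1.6, -1.1], [-0.0, -0.7], [-0.5, -1.2], [0.2, -1.3], [0.2, -1.0]]
wideslot [ 0.5056 -0.2752 -0.0815] 
 [[-0.7, -2.1], [0.1, -1.5], [-0.3, -0.6], [0.3, -1.5], [0.8, -0.3], [0.6, -0.8], [1.1, -1.0], [0.5, -0.5], [1.7, -0.5], [0.8, -0.0]]
```

```bash
cat >> h.py <<'E'
def plan(x,y,z,yaw):
    """shift(mm)/turn in tool axes to a pose tool-down with tool x at given world yaw"""
    st=read_state();R0=R.from_rotvec(st["tcp_rot"]).as_matrix()
    cx,s=np.cos(yaw),np.sin(yaw)
    R1=np.array([[cx,s,0],[s,-cx,0],[0,0,-1]])
    d=R0.T@(np.array([x,y,z])-st["tool_pos"])*1000
    print("shift",np.round(d,1),"turn",np.round(R.from_matrix(R0.T@R1).as_rotvec(),3))
E
python3 - <<'E'
from h import *
import pickle
D=pickle.load(open("d0.pkl","rb"))
print(onz(D["scene"],(200+462/5.5,170+385/5.5),0),onz(D["scene"],(200+372/5.5,170+322/5.5),0),onz(D["scene"],(200+522/5.5,170+365/5.5),0))
plan(.5006,.1113,.23,.2037)
E
```

```text
[0.54487215 0.00199796 0.        ] [0.55242753 0.05986767 0.        ] [ 0.57051267 -0.00193246  0.        ]
shift [ 510.6 -627.3    1.4] turn [-0.002  0.     0.107]
```

```bash
python3 -m crank '510 -627 0 0 0 0.107 0;510 -627 0 0 0 0.107 0;510 -627 0 0 0 0.107 0;510 -627 0 0 0 0.107 0;510 -627 0 0 0 0.107 0;510 -627 0 0 0 0.107 0;510 -627 0 0 0 0.107 0;510 -627 0 0 0 0.107 0;510 -627 0 0 0 0.107 0;510 -627 0 0 0 0.107 0;510 -627 0 0 0 0.107 0;510 -627 0 0 0 0.107 0;510 -627 0 0 0 0.107 0;510 -627 0 0 0 0.107 0;510 -627 0 0 0 0.107 0;510 -627 0 0 0 0.107 0;510 -627 0 0 0 0.107 0'
cat > snap.py <<'E'
import sys,pickle
from h import *
n=sys.argv[1];cams=sys.argv[2:] or ["wrist"]
st=read_state()
for k in cams:
    c=viewer.read_camera(k);pickle.dump((c,st),open(f"{n}_{k}.pkl","wb"));cv2.imwrite(f"pics/{n}_{k}.png",c["pixels"][:,:,::-1])
print(st["time"],st["tool_pos"],st["tcp_rot"])
E
python3 snap.py a
```

```text
time: 2.28
tool_pos: [0.5, 0.109, 0.2313]
tcp_rot: [3.126, 0.316, 0.0]
wrist_force: [0.1, -0.8, -0.2]
width: 1.0
2.275 [0.4999908  0.10899481 0.23134687] [3.12552027e+00 3.16314902e-01 9.47978907e-05]
```

View pics/a_wrist.png

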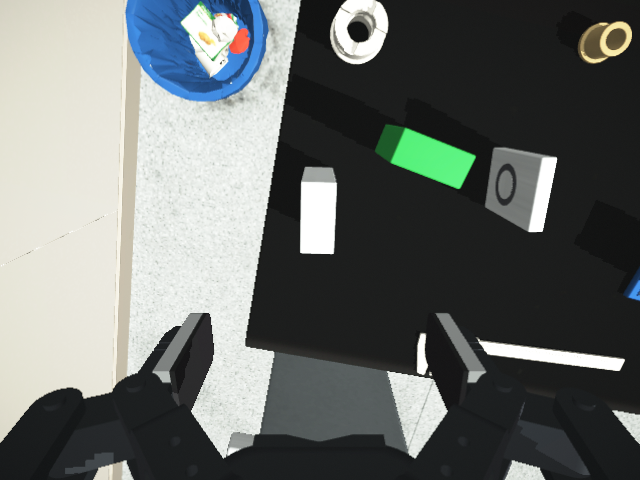

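The thick plate's top face has corners at (301,182), (336,182), (334,253) and (301,252), so it lies almost straight ahead. The thin plate is at about (545,195).

```bash
python3 - <<'E'
from h import *
import pickle
c,st=pickle.load(open("a_wrist.pkl","rb"))
im=c["pixels"][:,:,::-1]
cv2.imwrite("pics/a1.png",cv2.resize(im[160:270,280:360],None,fx=5,fy=5,interpolation=2))
cv2.imwrite("pics/a2.png",cv2.resize(im[140:245,475:570],None,fx=5,fy=5,interpolation=2))
for n,ps in dict(thick=[(301,182),(336,182),(334,253),(301,252)],thin=[(543,156),(557,157),(545,231),(530,229)]).items():
    P=np.array([onz(c,p,.085,st) for p in ps]);e=P[0]+P[1]-P[2]-P[3]
    print(n,P.mean(0),"yaw",np.arctan2(e[1],e[0]),"len",np.linalg.norm(e)/2,"thk",np.linalg.norm(P[0]-P[1]),np.linalg.norm(P[2]-P[3]))
E
```

```text
thick [0.50181902 0.11009435 0.085     ] yaw 0.18693615319327905 len 0.0588541385085071 thk 0.02731528861736002 0.027451814425318924
thin [ 0.55642638 -0.06002995  0.085     ] yaw 0.22920806458221918 len 0.058684610524279396 thk 0.010800102457147841 0.012583878821785844
```

View pics/a1.png

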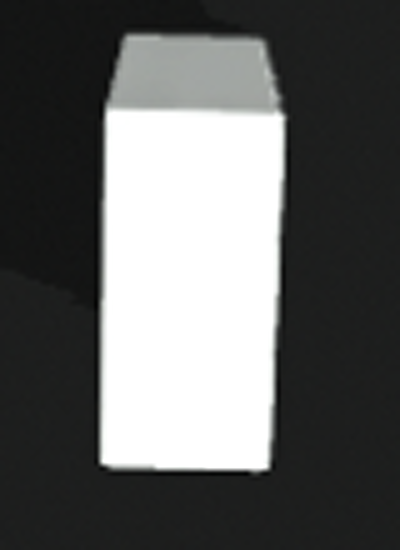

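View pics/a2.png

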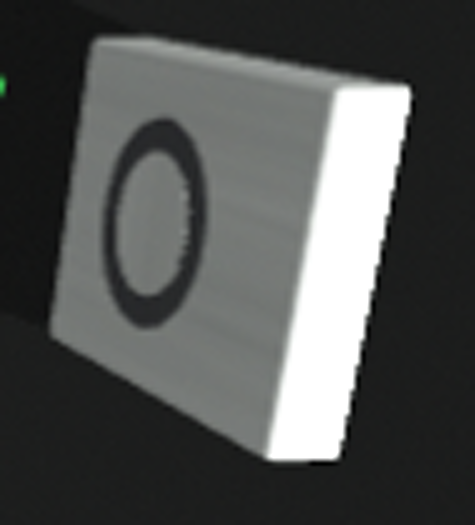

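```bash
python3 -c "
from h import *
plan(.5017,.1103,.050,.192)"
```

```text
shift [  1.8  -0.9 181.4] turn [ 0.   -0.    0.01]
```

```bash
python3 -m crank '2 -1 50 0 0 0.01 0;2 -1 100 0 0 0.01 0;2 -1 140 0 0 0.01 0;2 -1 165 0 0 0.01 0;2 -1 181 0 0 0.01 0;2 -1 181 0 0 0.01 0;2 -1 181 0 0 0.01 255;2 -1 181 0 0 0.01 255;2 -1 181 0 0 0.01 255;2 -1 181 0 0 0.01 255;2 -1 181 0 0 0.01 255;2 -1 181 0 0 0.01 255' 60; python3 snap.py b
```

```text
time: 3.82
tool_pos: [0.5028, 0.1118, 0.0513]
tcp_rot: [-3.127, -0.304, -0.002]
wrist_force: [-0.4, -0.7, 4.6]
width: 0.318
3.825 [0.50279119 0.11178002 0.05126042] [-3.12678519e+00 -3.04112383e-01 -2.44098993e-03]
```

View pics/b_wrist.png

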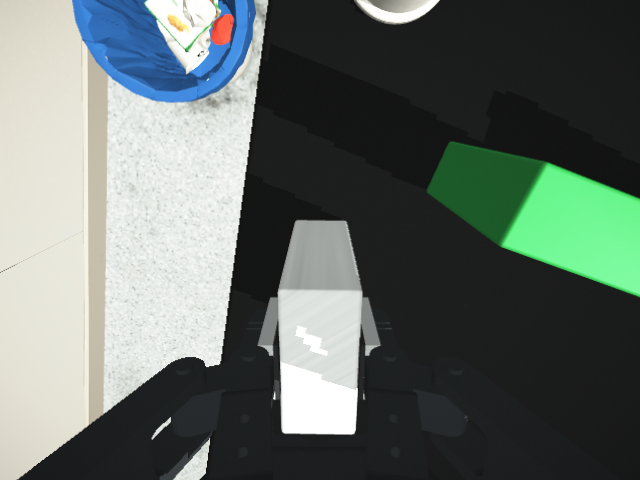

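```bash
python3 - <<'E'
from h import *
import pickle
c,st=pickle.load(open("b_wrist.pkl","rb"))
P=np.array([onz(c,p,.085,st) for p in [(279,290),(362,290),(355,433),(281,433)]])
Rm=R.from_rotvec(st["tcp_rot"]).as_matrix();L=(P-st["tool_pos"])@Rm
print(L*1000,L.mean(0)*1000)
plan(.44,-.31,.22,-.08)
E
python3 -m crank '0 0 -50 0 0 0 255;0 0 -100 0 0 0 255;0 0 -140 0 0 0 255;0 0 -170 0 0 0 255;0 0 -170 0 0 0 255'
```

```text
[[ 28.11177869 -13.01353419 -33.69728008]
 [ 28.10251167  14.13051436 -33.6946234 ]
 [-31.72915537  13.65964013 -33.78751483]
 [-31.72587229 -14.31994215 -33.79026302]] [ -1.81018432   0.11416954 -33.74242033]
shift [-142.6  401.8 -168.9] turn [-0.    -0.002  0.274]
time: 4.5
tool_pos: [0.5034, 0.112, 0.2222]
tcp_rot: [-3.126, -0.304, -0.007]
wrist_force: [0.2, -0.2, -4.0]
width: 0.318
```

```bash
python3 -m crank '-143 402 0 0 0 0.274 255;-143 402 0 0 0 0.274 255;-143 402 0 0 0 0.274 255;-143 402 0 0 0 0.274 255;-143 402 0 0 0 0.274 255;-143 402 0 0 0 0.274 255;-143 402 0 0 0 0.274 255;-143 402 0 0 0 0.274 255;-143 402 0 0 0 0.274 255;-143 402 0 0 0 0.274 255;-143 402 0 0 0 0.274 255'; python3 snap.py c
```

```text
time: 5.88
tool_pos: [0.4393, -0.3091, 0.2199]
tcp_rot: [-3.139, 0.123, 0.001]
wrist_force: [-0.0, -0.3, -3.5]
width: 0.321
5.875 [ 0.43928685 -0.30908474  0.21988589] [-3.13873436e+00  1.23035493e-01  7.04541314e-04]
```

View pics/c_wrist.png

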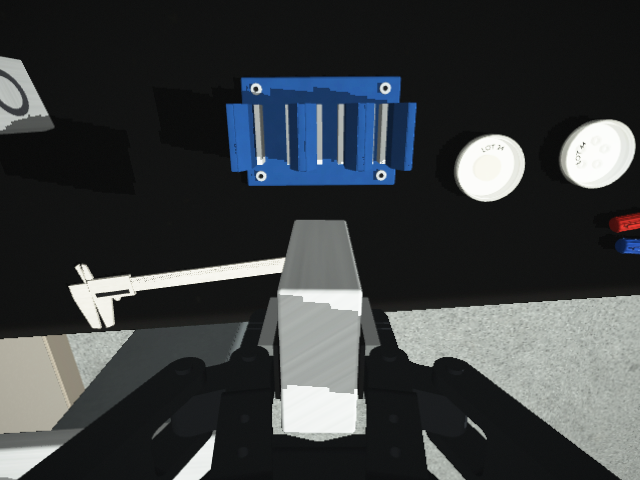

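```bash
python3 - <<'E'
import cv2
im=cv2.imread("pics/c_wrist.png")
cv2.imwrite("pics/c1w.png",cv2.resize(im[70:195,220:425],None,fx=3.9,fy=3.9,interpolation=2))
E
```

```text
(no output)
```

View pics/c1w.png

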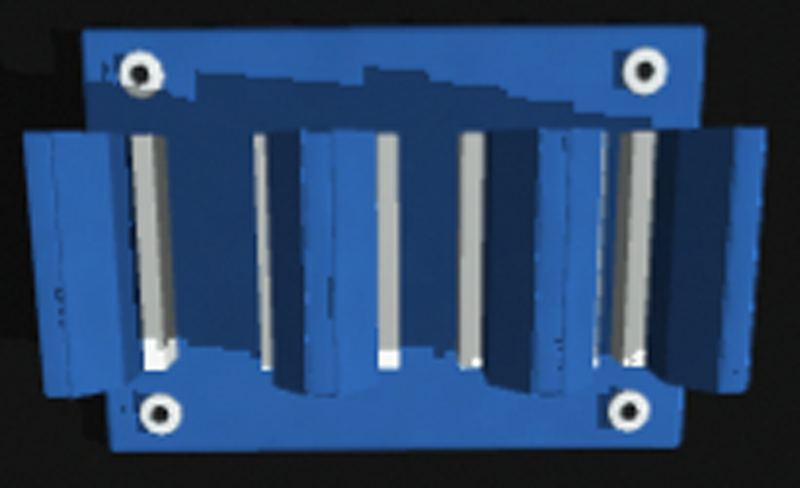

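```bash
python3 - <<'E'
from h import *
import pickle
c,st=pickle.load(open("c_wrist.pkl","rb"))
g=lambda p:(220+(p[0]+.5)/3.9-.5,70+(p[1]+.5)/3.9-.5)
def q(ps,z):
    P=np.array([onz(c,g(p),z,st) for p in ps]) # far-left, far-right, near-right, near-left
    ey=P[0]+P[3]-P[1]-P[2]; yaw=np.arctan2(-ey[0],ey[1]); C=P.mean(0)
    u=np.array([-np.sin(yaw),np.cos(yaw),0]);
    print(C,"yaw",yaw,"len",np.linalg.norm(ey)/2,"wid",np.linalg.norm(P[0]-P[3]),np.linalg.norm(P[1]-P[2]),"wide",C+.041*u*1,"narrow",C-.049*u)
q([(23,133),(767,128),(748,393),(44,397)],.07)
q([(82,30),(706,28),(682,445),(110,450)],.004)
E
```

```text
[ 0.5032571  -0.31567179  0.07      ] yaw -0.07289670796759434 len 0.14103640590184177 wid 0.049756213135452136 0.04982019276701415 wide [ 0.50624322 -0.27478068  0.07      ] narrow [ 0.49968832 -0.36454166  0.07      ]
[ 0.50329566 -0.31588647  0.004     ] yaw -0.07301334656895474 len 0.14192180899327125 wid 0.09601343127777195 0.0951384696977003 wide [ 0.50628655 -0.2749957   0.004     ] narrow [ 0.49972119 -0.36475592  0.004     ]
```

```bash
python3 -c "
from h import *
plan(.508,-.275,.0825,-.073)"
```

```text
shift [ 65.7 -39.5 137.7] turn [-0.     0.    -0.005]
```

```bash
python3 -m crank '40 -25 0 0 0 -0.005 255;66 -39.5 0 0 0 -0.005 255;66 -39.5 30 0 0 -0.005 255;66 -39.5 60 0 0 -0.005 255;66 -39.5 80 0 0 -0.005 255;66 -39.5 80 0 0 -0.005 255;66 -39.5 80 0 0 -0.005 255'; python3 snap.py d wrist side; python3 -c "
from h import *
plan(.508,-.275,.0805,-.073)"
```

```text
time: 6.8
tool_pos: [0.5088, -0.2767, 0.1415]
tcp_rot: [3.138, -0.118, 0.003]
wrist_force: [0.5, -0.5, -5.1]
width: 0.322
6.8 [ 0.50884624 -0.2767218   0.14150585] [ 3.13838215e+00 -1.17915640e-01  2.67910326e-03]
shift [-1.5 -2.  61.6] turn [ 0.001 -0.003 -0.002]
```

View pics/d_wrist.png

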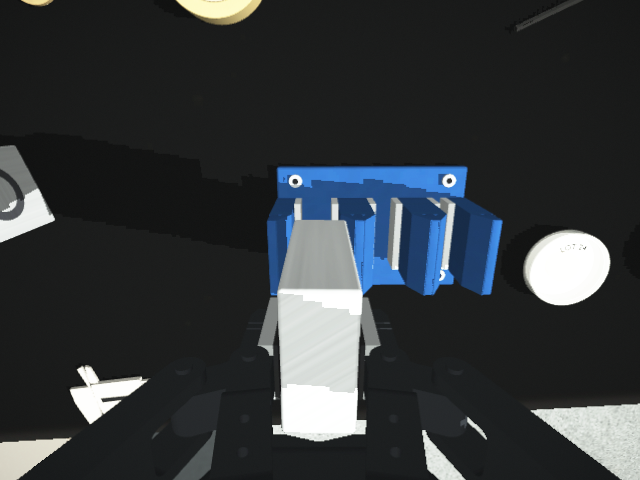

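View pics/d_side.png

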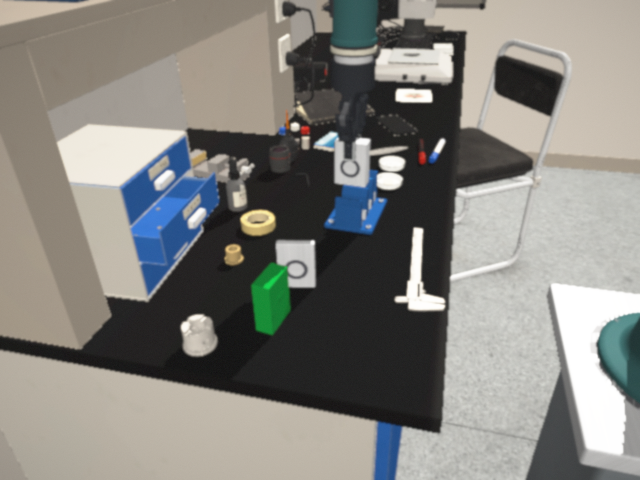

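The plate hangs over the wide slot with its underside about 20 mm above the rack top. I'll lower it slowly.

```bash
python3 -m crank '-1 -1.5 10 0 0 0 255;-1 -1.5 20 0 0 0 255;-1 -1.5 28 0 0 0 255;-1 -1.5 34 0 0 0 255;-1 -1.5 40 0 0 0 255;-1 -1.5 40 0 0 0 255'
```

```text
time: 7.65
tool_pos: [0.5067, -0.2745, 0.0995]
tcp_rot: [-3.139, 0.118, 0.002]
wrist_force: [-0.5, -0.4, -4.0]
width: 0.319
```

```bash
python3 -m crank '1 0 6 0 0 0 255;1 0 11 0 0 0 255;1 0 15 0 0 0 255;1 0 18 0 0 0 255;1 0 18 0 0 0 255'
```

```text
time: 8.28
tool_pos: [0.5079, -0.2746, 0.0819]
tcp_rot: [-3.139, 0.118, 0.001]
wrist_force: [-0.1, 0.5, -3.9]
width: 0.319
```

```bash
python3 -m crank '0 0 2 0 0 0 255;0 0 2 0 0 0 255;0 0 2 0 0 0 120;0 0 2 0 0 0 120;0 0 2 0 0 0 120;0 0 2 0 0 0 120'; python3 snap.py e wrist side scene
```

```text
time: 9.02
tool_pos: [0.5084, -0.2749, 0.0806]
tcp_rot: [3.139, -0.118, 0.001]
wrist_force: [0.6, 0.7, 0.3]
width: 0.532
9.025 [ 0.50837217 -0.27491797  0.08057128] [ 3.13910746e+00 -1.18212154e-01  7.82404499e-04]
```

View pics/e_wrist.png

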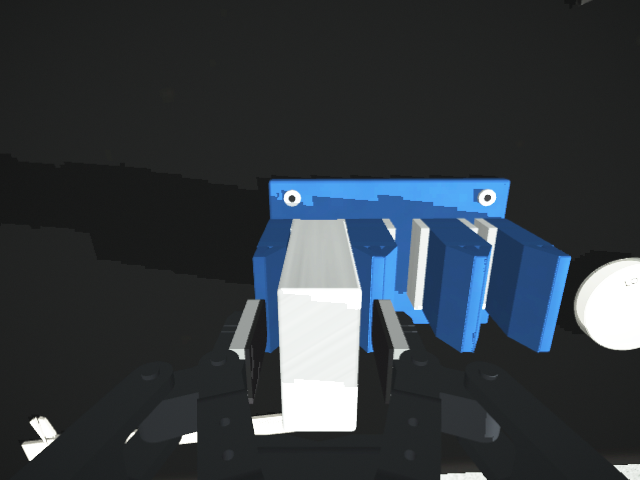

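View pics/e_scene.png

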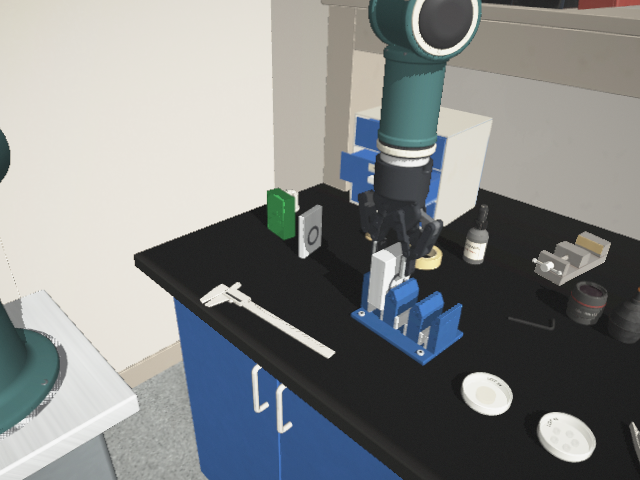

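```bash
python3 -m crank '0 0 -40 0 0 0 120;0 0 -90 0 0 0 120;0 0 -130 0 0 0 120;0 0 -145 0 0 0 120;0 0 -145 0 0 0 120'; python3 -c "
from h import *
plan(.556,-.060,.225,.215)"
```

```text
time: 9.8
tool_pos: [0.5086, -0.275, 0.2259]
tcp_rot: [3.139, -0.118, 0.002]
wrist_force: [-0.6, 0.2, -0.5]
width: 0.529
shift [  31.1 -218.     0.7] turn [ 0.001 -0.001 -0.29 ]
```

```bash
python3 -m crank '31 -218 0 0 0 -0.29 120;31 -218 0 0 0 -0.29 120;31 -218 0 0 0 -0.29 120;31 -218 0 0 0 -0.29 120;31 -218 0 0 0 -0.29 120;31 -218 0 0 0 -0.29 120;31 -218 0 0 0 -0.29 120;31 -218 0 0 0 -0.29 120'; python3 snap.py f wrist; python3 - <<'E'
import cv2
im=cv2.imread("pics/f_wrist.png")
cv2.imwrite("pics/f1.png",cv2.resize(im[140:280,260:400],None,fx=4,fy=4,interpolation=2))
E
```

```text
time: 10.8
tool_pos: [0.5552, -0.0608, 0.225]
tcp_rot: [-3.124, -0.334, 0.001]
wrist_force: [-0.0, -0.2, -0.0]
width: 0.526
10.8 [ 0.55517613 -0.06081917  0.22500753] [-3.12377218e+00 -3.34141057e-01  7.46570420e-04]
```

View pics/f_wrist.png

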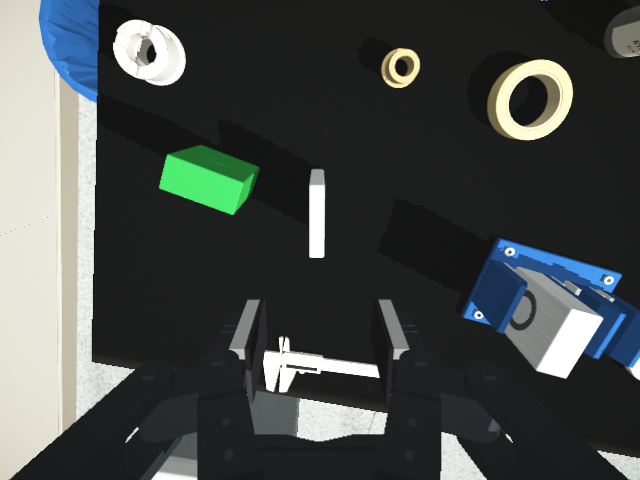

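View pics/f1.png

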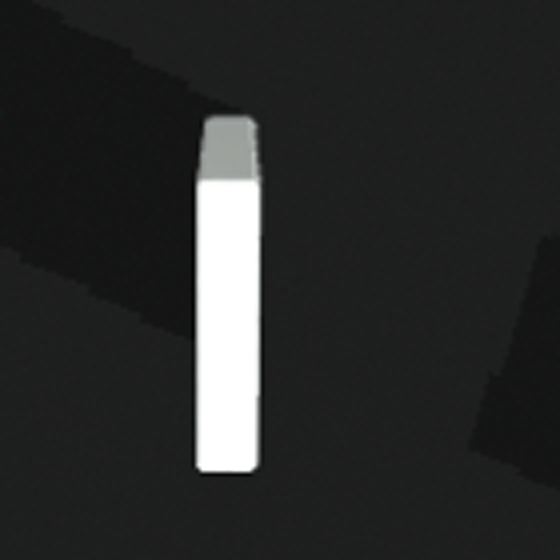

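The thin plate's top face in the crop has corners (197,180), (260,180), (258,471) and (197,471). The thick plate stands seated in its slot.

```bash
python3 - <<'E'
from h import *
import pickle
c,st=pickle.load(open("f_wrist.pkl","rb"))
P=np.array([onz(c,(260+(p[0]+.5)/4-.5,140+(p[1]+.5)/4-.5),.085,st) for p in [(197,180),(260,180),(258,471),(197,471)]])
e=P[0]+P[1]-P[2]-P[3];yaw=np.arctan2(e[1],e[0])
C=P.mean(0);print(C,yaw,np.linalg.norm(e)/2,np.linalg.norm(P[0]-P[1]))
plan(C[0],C[1],.050,yaw)
E
```

```text
[ 0.55535585 -0.05893533  0.085     ] 0.20742477971911588 0.0598165921492248 0.012050521462868516
shift [  0.4  -1.7 175.2] turn [0.    0.    0.006]
```

```bash
python3 -m crank '0.5 -2 50 0 0 0.006 120;0.5 -2 100 0 0 0.006 120;0.5 -2 140 0 0 0.006 120;0.5 -2 162 0 0 0.006 120;0.5 -2 175 0 0 0.006 120;0.5 -2 175 0 0 0.006 120;0.5 -2 175 0 0 0.006 120;0.5 -2 175 0 0 0.006 255;0.5 -2 175 0 0 0.006 255;0.5 -2 175 0 0 0.006 255;0.5 -2 175 0 0 0.006 255;0.5 -2 175 0 0 0.006 255' 50; python3 snap.py g
```

```text
time: 12.35
tool_pos: [0.5565, -0.0578, 0.0514]
tcp_rot: [3.124, 0.328, 0.003]
wrist_force: [-0.5, 0.1, 4.9]
width: 0.132
12.35 [ 0.55645176 -0.05782329  0.05139338] [3.12389696e+00 3.27543470e-01 2.86129696e-03]
```

View pics/g_wrist.png

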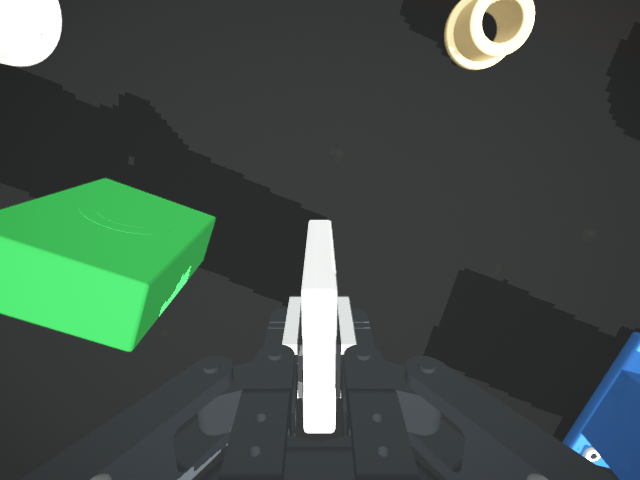

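```bash
python3 -m crank '0 0 -50 0 0 0 255;0 0 -100 0 0 0 255;0 0 -145 0 0 0 255;0 0 -170 0 0 0 255;0 0 -170 0 0 0 255'; python3 -c "
from h import *
plan(.5015,-.3647,.222,-.073)"
```

```text
time: 13.02
tool_pos: [0.5568, -0.0578, 0.2224]
tcp_rot: [3.123, 0.327, 0.007]
wrist_force: [0.1, -0.9, -1.9]
width: 0.132
shift [-117.8  288.8    0.3] turn [ 0.001 -0.004  0.282]
```

```bash
python3 -m crank '-118 289 0 0 0 0.282 255;-118 289 0 0 0 0.282 255;-118 289 0 0 0 0.282 255;-118 289 0 0 0 0.282 255;-118 289 0 0 0 0.282 255;-118 289 0 0 0 0.282 255;-118 289 0 0 0 0.282 255;-118 289 0 0 0 0.282 255;-118 289 0 0 0 0.282 255'; python3 snap.py i; python3 -c "
from h import *
plan(.5015,-.3647,.135,-.073)"
```

```text
time: 14.15
tool_pos: [0.5004, -0.3634, 0.22]
tcp_rot: [-3.139, 0.112, 0.0]
wrist_force: [0.2, 0.6, -2.1]
width: 0.135
14.15 [ 0.50037264 -0.36336166  0.22001368] [-3.13918393e+00  1.11876606e-01  4.62515859e-04]
shift [ 1.1  1.1 85.3] turn [-0.    -0.     0.002]
```

View pics/i_wrist.png

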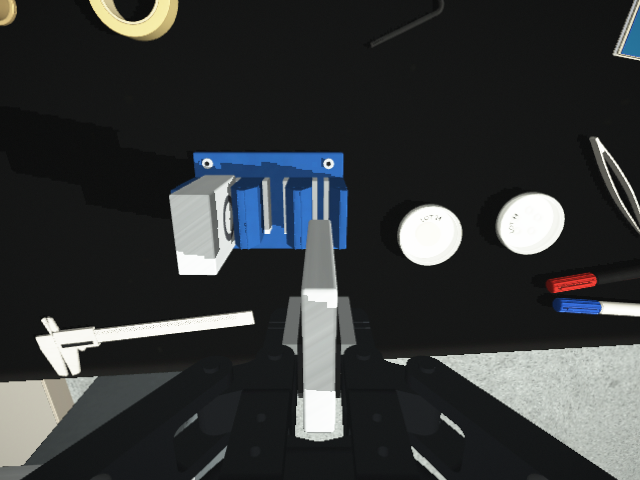

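```bash
python3 -m crank '1 1 30 0 0 0.002 255;1 1 60 0 0 0.002 255;1 1 80 0 0 0.002 255;1 1 85 0 0 0.002 255;1 1 85 0 0 0.002 255;1 1 85 0 0 0.002 255'; python3 snap.py j wrist scene; python3 -c "
from h import *
plan(.5015,-.3647,.1,-.073)"; python3 - <<'E'
import cv2
im=cv2.imread("pics/j_wrist.png")
cv2.imwrite("pics/j1.png",cv2.resize(im[150:300,180:400],None,fx=3.6,fy=3.6,interpolation=2))
E
```

```text
time: 14.95
tool_pos: [0.5018, -0.3666, 0.1368]
tcp_rot: [3.138, -0.118, 0.003]
wrist_force: [0.3, -0.2, -2.2]
width: 0.133
14.95 [ 0.50181166 -0.36660325  0.13682831] [ 3.13782853 -0.11797329  0.00329731]
shift [-0.4 -1.9 36.7] turn [ 0.001 -0.002 -0.002]
```

View pics/j1.png

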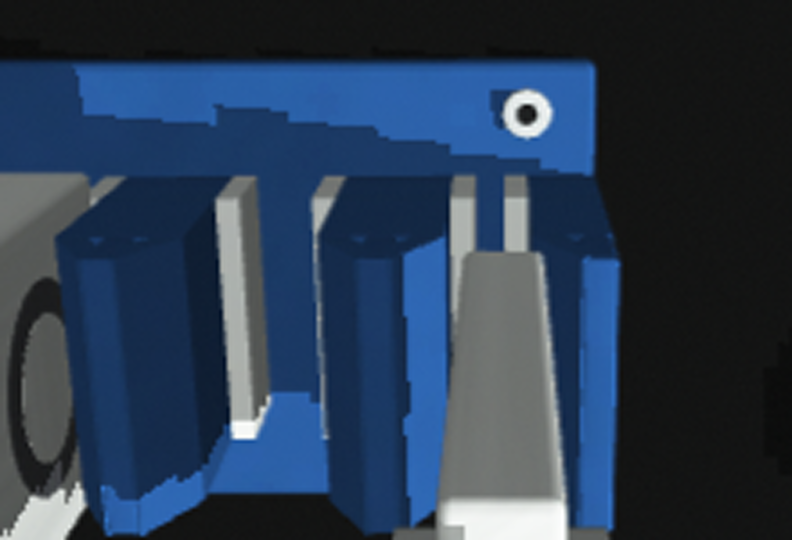

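```bash
python3 -m crank '0 -1.5 8 0 0 0 255;0 -1.5 16 0 0 0 255;0 -1.5 24 0 0 0 255;0 -1.5 32 0 0 0 255;0 -1.5 37 0 0 0 255;0 -1.5 37 0 0 0 255'
```

```text
time: 15.8
tool_pos: [0.5007, -0.3641, 0.0975]
tcp_rot: [-3.139, 0.118, 0.002]
wrist_force: [-0.9, -0.1, -1.9]
width: 0.13
```

```bash
python3 -m crank '0 0.5 5 0 0 0 255;0 0.5 10 0 0 0 255;0 0.5 14 0 0 0 255;0 0.5 16 0 0 0 255;0 0.5 16 0 0 0 255'
```

```text
time: 16.42
tool_pos: [0.5008, -0.3648, 0.082]
tcp_rot: [-3.139, 0.118, 0.001]
wrist_force: [0.2, 0.4, -2.0]
width: 0.133
```

```bash
python3 -m crank '0 0 2 0 0 0 255;0 0 2 0 0 0 255;0 0 2 0 0 0 150;0 0 2 0 0 0 150;0 0 2 0 0 0 150;0 0 2 0 0 0 150;0 0 -8 0 0 0 150'; python3 snap.py k wrist scene
```

```text
time: 17.3
tool_pos: [0.5003, -0.3643, 0.0896]
tcp_rot: [-3.138, 0.118, 0.003]
wrist_force: [0.4, 0.5, -0.4]
width: 0.412
17.3 [ 0.50025977 -0.36434111  0.08964112] [-3.13803398e+00  1.18085909e-01  2.80134528e-03]
```

View pics/k_wrist.png

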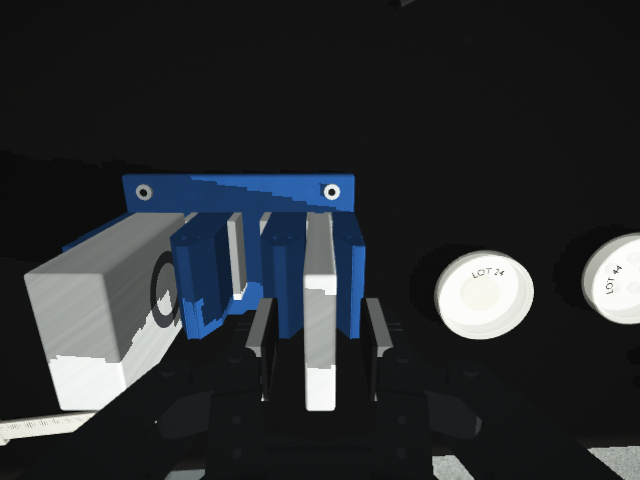

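The thin plate has been released in the narrow slot, and the jaws are clear on both sides. I'll retreat upward and back, then check all views.

```bash
python3 -m crank '0 0 -40 0 0 0 150;0 0 -90 0 0 0 150;0 0 -135 0 0 0 150;-40 0 -135 0 0 0 150;-70 0 -135 0 0 0 150;-70 0 -135 0 0 0 150;-70 0 -135 0 0 0 150;-70 0 -135 0 0 0 150'; python3 snap.py l wrist scene side; python3 - <<'E'
import cv2
im=cv2.imread("pics/l_wrist.png");s=cv2.imread("pics/l_scene.png");d=cv2.imread("pics/l_side.png")
cv2.imwrite("pics/l1.png",cv2.resize(im[50:220,200:440],None,fx=3.3,fy=3.3,interpolation=2))
cv2.imwrite("pics/l2.png",cv2.resize(s[230:370,340:475],None,fx=4,fy=4,interpolation=2))
cv2.imwrite("pics/l3.png",cv2.resize(d[140:240,315:395],None,fx=5.5,fy=5.5,interpolation=2))
E
```

```text
time: 18.4
tool_pos: [0.432, -0.3598, 0.2253]
tcp_rot: [3.139, -0.117, 0.001]
wrist_force: [-0.2, -0.7, 0.4]
width: 0.408
18.4 [ 0.43199217 -0.35979127  0.22533685] [ 3.13929656e+00 -1.17380311e-01  6.79349560e-04]
```

View pics/l1.png

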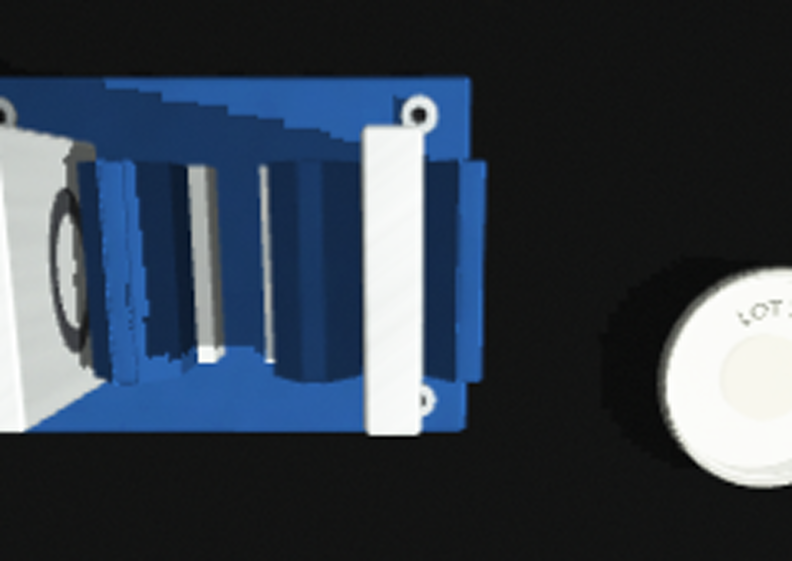

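View pics/l2.png

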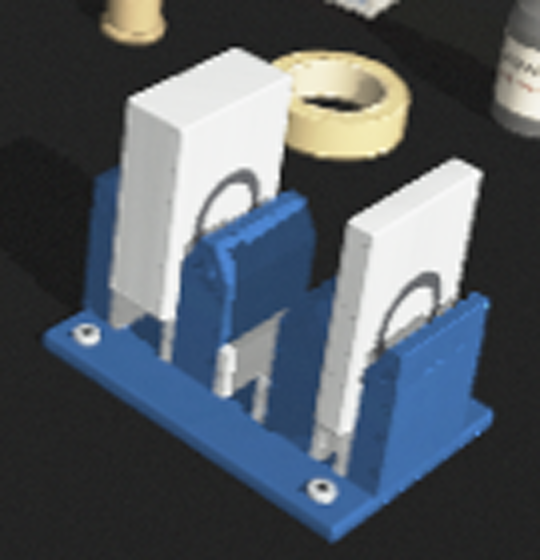

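View pics/l3.png

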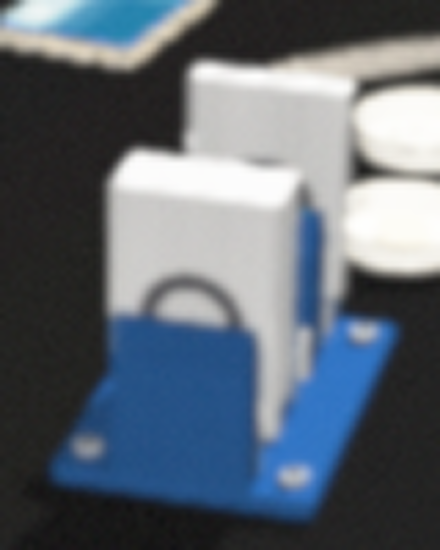

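Both plates rest on the steps and the middle slot is empty. I'll check the positions numerically before handing in.

```bash
python3 - <<'E'
from h import *
import pickle
st=read_state()
w,s0=pickle.load(open("l_wrist.pkl","rb"));sc,_=pickle.load(open("l_scene.pkl","rb"))
yaw=-.073;u=np.array([np.cos(yaw),np.sin(yaw)]);v=np.array([-u[1],u[0]])
P=np.array([onz(w,(200+p[0]/3.3,50+p[1]/3.3),.113,s0) for p in [(364,126),(423,126),(421,434),(367,434)]])
d=P.mean(0)[:2]-[.4997,-.3646];e=(P[0]+P[1]-P[2]-P[3])/2
print("thin wrist",d@u,d@v,"len",np.linalg.norm(e),"yaw",np.arctan2(e[1],e[0])-yaw)
for n,ps,o in(("thick",[(237,47),(292,76),(180,132),(125,100)],(.5062,-.2749)),("thin",[(458,158),(482,172),(370,240),(346,222)],(.4997,-.3646))):
    P=np.array([onz(sc,(340+p[0]/4,230+p[1]/4),.113) for p in ps]);d=P.mean(0)[:2]-o
    e=(P[0]+P[1]-P[2]-P[3])/2
    print(n,"scene",d@u,d@v,"len",np.linalg.norm(e),"yaw",np.arctan2(e[1],e[0])-yaw)
E
```

```text
thin wrist -0.00020953359727483945 -0.0006109920040025868 len 0.0596126849875276 yaw -0.00011386917727802814
thick scene -0.0042638297556862395 -0.004226203986092459 len 0.060870238522613425 yaw -0.004974719213436701
thin scene -0.0048070479939074946 -0.004354990720788747 len 0.061559307684111816 yaw -0.007119680528220401
```

```bash
sleep 3; python3 -c "
from workcell import *
print(read_state()['time']); job.finish_job()"
```

```text
18.55
the job is handed in; nothing more can be done
```

Both plates are back in the rack: the thick one in the widest slot and the thin one in the narrowest, with the middle slot left empty. I gripped each from above, lowered it until it rested on the steps, released it and backed the arm clear. I handed the job in at 18.55 s; no verdict was reported.

**Position:** The wrist camera puts the thin plate within 1 mm of its slot's centre. The scene camera puts both plates about 4–5 mm off along the slot and 4 mm across, still within tolerance. It shows the same shift for both plates, and it disagrees with the wrist camera on the thin one, so I put it down to calibration. The thick plate had no separate wrist-camera check of its final position.

**Angle and height:** Both plates lie within 0.01 rad of the slot direction. I judged upright and fully home by eye: the pictures show both standing upright on the steps. The tool height at release was about 1 mm above the expected seated height for the thick plate, and I did not read it at release for the thin one.

**Forces and contact:** Wrist-force readings stayed around 5 N or less, and the gripper was well clear of everything at the end.

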